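# Re-index the filter wheel: back to its stop, three clicks on, lock it

### The job

The filter wheel of the camera stand has lost its count: by its orange handle turn it clockwise (seen from above) until its red peg presses lightly on the black rubber stop, without straining the stop. Then let it fall back into its home notch and turn it anticlockwise exactly three clicks, one at a time, letting the wheel rest for about a second in each notch. Last, slide the blue lock knob fully in towards the wheel, let go, and leave the marker, the servo and the cup where they are.

Things in the scene. Friction and masses are not known exactly. Their poses are not given: they have to be found in the camera images.
- stand: Aluminium base plate fixed to the bench, 12 mm thick, spanning x -105 to 155 and y -185 to 155 mm in its frame. Origin on the bench (z = 0) under the wheel's axis, z up. A white pillar at x +125 mm has a low arm back to x +35 mm, 80 mm high, with a small camera over the wheel's far side. The brass click roller on its sprung arm lies at y +75 to +120 mm, up to 48 mm high; the lock is at the -y side.
- wheel_axis (a point): Point on the wheel's vertical axis at the height of its top face, 46 mm above the bench. The wheel is a black disc lying level, 148 mm across (178 mm over the 12 steel lobes of its rim), 12 mm thick, with a ring of coloured filters.
- handle (a point): Middle (72 mm above the bench) of the orange handle: an upright round post, 16 mm in diameter, on the wheel 62 mm from the axis, from the wheel's top face up to 98 mm above the bench. With the wheel at 0 it lies 120 degrees anticlockwise from the stand's +x, seen from the axis; turning anticlockwise it comes round the stand's -x side. Around it all is free above 62 mm.
- wheel (a joint): Wheel angle in rad, growing anticlockwise seen from above. A notch every 30 degrees (0.5236 rad): 0 is the home notch, 0.524, 1.047, 1.571 the first, second, third. A sprung roller pulls it into the nearest notch; leaving one takes about 5 to 7 N at the handle, less and less up to the crest midway, beyond which it snaps on. Starts near the second to fourth notch. Hard limit at 2.45.
- red_peg (a point): Middle of the red peg on the wheel, 10 mm in diameter, 14 mm tall (46 to 60 mm above the bench), 62 mm from the axis, 70 degrees clockwise of the handle. Turned clockwise past the home notch it meets the rubber stop after 2 to 12 mm at the handle (the stop is adjustable, each time set elsewhere). Seen at the handle, the force of the stop then comes on top of the notch's 3 to 7 N. Released, the wheel falls back into the home notch.
- stop_bracket: White bracket of the rubber stop, an 18 mm square post from the plate to 64 mm above the bench; origin under it, on the plate, 99 mm along the stand's x and 44 mm along its y. A steel rod from it (up to 66 mm high) holds the black rubber, 14 mm in diameter, 47 to 59 mm high, over the wheel's far left edge. The rubber gives 1 mm for 6 N; over 12 N strains it.
- lock_knob (a point): Middle of the grip (62 mm above the bench) of the blue lock knob: an upright round post, 18 mm in diameter, top at 87 mm, on a slide 27 mm high at the stand's -y side. It starts 138 to 142 mm from the axis and slides along the stand's +y, towards the wheel.
- lock (a joint): Travel of the lock in m: 0 fully out, 0.020 fully in, a hard stop; friction about 2 N. Its tongue enters between two lobes of the wheel's rim only when the wheel rests in a notch; else it meets a lobe.
- marker: White whiteboard marker with a green cap, 122 mm long, 18 mm thick, lying on the bench; origin under its middle, x along it. Bystander.
- servo: Small black servo motor, 41 x 20 x 44 mm, standing on the bench; origin under it. Bystander.
- printed_cup: White printed cup, 64 mm across, 70 mm tall, open; origin under it. Bystander.

How it is judged:
On the way, in this order (a step that is already met when the one before it is completed fails the run):
1. the wheel's red peg presses on the rubber stop with over 2 N (contact force between stop_bracket and anything else above 2 N and value of joint wheel below -0.02 rad), for 0.1 s.
2. the wheel rests in the first notch after home for 0.3 s (value of joint wheel between 0.4236 and 0.6236 rad), for 0.3 s.
3. the wheel rests in the second notch for 0.3 s (value of joint wheel between 0.9472 and 1.1472 rad), for 0.3 s.
4. the wheel rests in the third notch for 0.3 s (value of joint wheel between 1.4708 and 1.6708 rad), for 0.3 s.
5. the lock is fully in (value of joint lock above 0.0182 m), for 0.2 s.
At the end, for the whole second after the job is handed in: The wheel rests in the third notch from home (1.571 rad within 0.07), the lock is in to within 1.8 mm of its end, the wheel is still and everything is let go (value of joint wheel between 1.5008 and 1.6408 rad and value of joint lock above 0.0182 m and velocity of joint wheel between -0.05 and 0.05 rad/s); the robot touches nothing.
It fails at once if the rubber stop is strained: pressed with over 12 N (contact force between stop_bracket and anything else above 12 N).
It fails at once if a bystander (marker, servo or cup) is moved by over 20 mm (distance of any of marker, servo, printed_cup from where it was at the start of the episode above 0.02 m).
It also fails if it takes over 72 s, if anything falls off the work surface, if the arm or the gripper's body presses on something with over 40 N, if the wrist force passes 120 N, or if a joint passes its speed limit or range.

### The arm

A 7-joint arm with a two-finger parallel gripper is mounted at the origin on the work surface. World frame = base frame: x ahead of the robot, y to its left, z up, the work surface at z = 0. Lengths are in m, angles in rad, forces in N, time in s.
With the tool pointing down it reaches from about 0.35 to 0.9 m from the base axis. Payload 8.1 kg.
Tool frame: the origin (TCP) lies at the very end of the fingers, on their centre line; the grasp point (between the pads) lies 19 mm behind it (grasp_offset is the distance from the TCP to the grasp point, in m); z points along the fingers, y is the line along which they close (so a half turn about z gives the same grasp; the last joint's range is limited). The gripper opens to 92 mm and grips with 3 to 60 N. Pads are 19 mm wide; open, the fingers measure 130 mm over their backs; the gripper's body (75 mm by 190 mm) begins 47 mm behind the grasp point.
Start: joints at [1.125, 0.434, 0.025, 1.573, -0.012, 1.134, -0.075], TCP at [0.21, -0.589, 0.227] pointing down, gripper open.
Joint ranges: [-2.62, 2.62], [-0.44, 2.09], [-1.27, 1.32], [0.08, 2.57], [-1.32, 4.46], [0.12, 2], [-2.74, 2.74]. Speed limits (rad/s): [2.22, 2.22, 3.01, 3.01, 3.14, 3.14, 3.14].

### API

Orientations are given as a rotation vector (axis times angle).
In Python, from cell import observe, get_image, camera_params, sign_off, silhouettes, grasp_offset gives the robot as it stands. The module is installed in compiled form; this text tells all that it offers.
- The arm moves only by the tool jog_arm, never from a script. Its argument "motion" is a list that holds one entry, the list of rows, each a list of 7 numbers: the shift along the tool's x, y, z in m, then the turn, a rotation vector about the tool's x, y, z in rad, then the closure, from -1 (fully open) to 1 (shut), so that 0 is half open. In form: [[[dx, dy, dz, wx, wy, wz, hand], ...]]. A call has 1 to 10 rows; each row is the pose to reach, as a shift and turn from the pose commanded when the call began, along the tool's axes at that moment; what a row does not reach only later rows make up. A row lasts 1/12 s, in which the tool goes at most 41.7 mm and 7.16 degrees, less where a joint would pass 70% of its speed; a pose out of reach is approached as far as the arm can. A call with a gripper value outside its range is refused whole. The fingers move at their own pace and stop on an object; "force" is the grip in N (left out, the last holds). Time passes only in rows, so rows that repeat a pose let the fingers close. It gives the time, the measured TCP pose, the force, the opening and the grip force at its end, in the units of the state.
- observe(): the state, without advancing time (a new reading comes with each control period).
- get_image(name): name is "side" or "top"; returns the picture (480x640x3 uint8, red, green, blue); there is no depth.
- camera_params(name): a dict with "vertical_fov" (degrees; the focal length in pixels is half the picture's height over the tangent of half this angle, whatever the lens; pixels are square), "cx", "cy" (the principal point, pixels), "T" (4x4, takes a point from camera to world coordinates). Camera axes: x right, y down, z forward; pixel columns grow to the right and rows downward; lengths in m; the calibration is good to about 2 mm. A picture is of the moment at which its call begins. camera_params takes no time and is no camera call.
- sign_off(): hands the job in; it is judged then, once.
Trained networks look in the newest picture that a camera, given by its name, has taken for a name from the list of things; names that differ only in an ending like _2 or _b are one class to them, and where a whole thing is asked for, a point or a joint stands for the part that bears it (a point fixed in the world has none). Each returns a list of dicts, best first, with "p" (0 to 1); they miss things now and then, are a little off and sometimes report something else, mostly with a low value. They report only what shows in the picture. A call takes as long as a camera call.
- silhouettes(query, camera): "mask" (480x640 bool, what is visible of it) and "pixel" ([column, row] in pixels, amid what is visible of it).
The state is a dict: "clock": time; "joints": joint angles; "dq": joint speeds; "joint_efforts": joint torques, N m; "position": TCP position; "ee_rot": TCP orientation; "force": force on the tool from outside, world axes, zero at the start; "ft_torque": the same for the moment, N m; "width": opening from 0.0 (shut) to 1.0 (fully open); "gripper_force": force on a finger pad.
Only numpy, scipy, OpenCV 4.12 (cv2) and the standard library are available. Lean on these libraries where they do the work, as an engineer would, in place of code of your own. Each camera call takes 0.05 s, during which the arm holds its last target. There are 200 camera calls.

## Working session

There is one attempt and no reset: what is moved stays moved. The work goes in short steps, Python scripts to look and compute and a tool call to move; the robot and the scene stay as the last step left them, time stands still between calls to the robot, and variables do not carry over. Pictures are saved under pics/ and viewed, at most 10 in all, crops included, and the job is handed in when it is done.

Besides the shell and the picture viewer there is one more tool, called after "Request:" as a command line: name --argument value ..., lists and objects as JSON in quotes. jog_arm: Moves the arm, as the interface text tells. Its arguments: {"type":"object","properties":{"motion":{"type":"array"},"force":{"type":"number"}},"required":["motion"]}

```bash
mkdir -p pics; cat > h.py <<'E'
import numpy as np,cv2
from cell import *
from scipy.spatial.transform import Rotation as R
def K(n):
    p=camera_params(n);f=240/np.tan(np.radians(p['vertical_fov'])/2);return f,p['cx'],p['cy'],np.array(p['T'])
def ray(n,px,z):
    f,cx,cy,T=K(n);d=T[:3,:3]@np.array([(px[0]-cx)/f,(px[1]-cy)/f,1]);o=T[:3,3];return o+d*(z-o[2])/d[2]
def proj(n,P):
    f,cx,cy,T=K(n);c=(np.array(P)-T[:3,3])@T[:3,:3];return np.array([cx+f*c[0]/c[2],cy+f*c[1]/c[2]])
E
python3 - <<'E'
from h import *
for n in("top","side"):
    im=get_image(n);cv2.imwrite(f"pics/{n}1.png",im[:,:,::-1])
    print(n,K(n))
    for q,z in(("handle",.072),("red_peg",.053),("lock_knob",.062),("stop_bracket",.06),("wheel",.046),("stand",.012),("marker",.009),("servo",.022),("printed_cup",.035)):
        for s in silhouettes(q,n)[:2]:
            print(q,round(s['p'],2),np.round(s['pixel']),s['mask'].sum(),ray(n,s['pixel'],z).round(4))
o=observe();print(o)
E
```

```text
top (np.float64(458.15093646945496), 324.1432797683868, 238.91160189560546, array([[ 0.02781815, -0.99447739,  0.10119723,  0.53768891],
       [-0.99952868, -0.02898776, -0.01010539,  0.04518703],
       [ 0.01298306, -0.10086842, -0.99481506,  0.99919372],
       [ 0.        ,  0.        ,  0.        ,  1.        ]]))
handle 0.82 [383. 297.] 4696 [ 0.5183 -0.0867  0.072 ]
red_peg 0.81 [380. 298.] 4845 [ 0.5164 -0.0822  0.053 ]
red_peg 0.46 [443. 285.] 334 [ 0.5464 -0.2115  0.053 ]
lock_knob 0.71 [443. 285.] 343 [ 0.5459 -0.2102  0.062 ]
stop_bracket 0.73 [356. 260.] 223 [ 0.5924 -0.0305  0.06  ]
wheel 0.67 [386. 298.] 4626 [ 0.5162 -0.0949  0.046 ]
stand 0.96 [382. 284.] 19361 [ 0.5455 -0.0928  0.012 ]
marker 0.81 [285. 322.] 560 [0.457 0.114 0.009]
marker 0.32 [381. 297.] 4726 [ 0.517 -0.09   0.009]
servo 0.59 [278. 265.] 216 [0.578  0.1327 0.022 ]
servo 0.58 [381. 295.] 4714 [ 0.5204 -0.0888  0.022 ]
printed_cup 0.91 [502. 227.] 914 [ 0.6725 -0.3423  0.035 ]
side (np.float64(449.4838522735334), 322.7073983249833, 239.221171015111, array([[ 0.92574047, -0.27044597,  0.26431716,  0
[... 957 characters left out ...]
0.035 ]
{'clock': 1.0, 'joints': array([ 1.12539917,  0.43450664,  0.02500691,  1.57318988, -0.01159598,
        1.13401759, -0.07510778]), 'dq': array([ 0.00040962, -0.00135376,  0.00075379,  0.00085772,  0.00037153,
        0.00031307,  0.00045327]), 'joint_efforts': array([ 6.02011096e-04, -6.67675781e+01,  9.84512754e-01, -3.14813447e+01,
       -6.07282994e-02,  3.25089041e-02,  8.75942987e-06]), 'position': array([ 0.21005061, -0.58865876,  0.22674171]), 'ee_rot': array([ 3.09555828e+00,  5.35676887e-01, -1.93092215e-05]), 'force': array([-0.72246756, -0.3159424 , -0.66987745]), 'ft_torque': array([0.01337622, 0.0412325 , 0.03730559]), 'gripper_force': 0.0, 'width': 0.9986848738990475}
```

```bash
python3 - <<'E'
import cv2
a=cv2.imread("pics/top1.png")[200:400,280:520];cv2.imwrite("pics/top1c.png",cv2.resize(a,None,fx=3,fy=3,interpolation=cv2.INTER_CUBIC)[:, :])
b=cv2.imread("pics/side1.png")[220:460,150:470];cv2.imwrite("pics/side1c.png",cv2.resize(b,None,fx=2.5,fy=2.5,interpolation=cv2.INTER_CUBIC))
E
```

```text
(no output)
```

View pics/top1c.png

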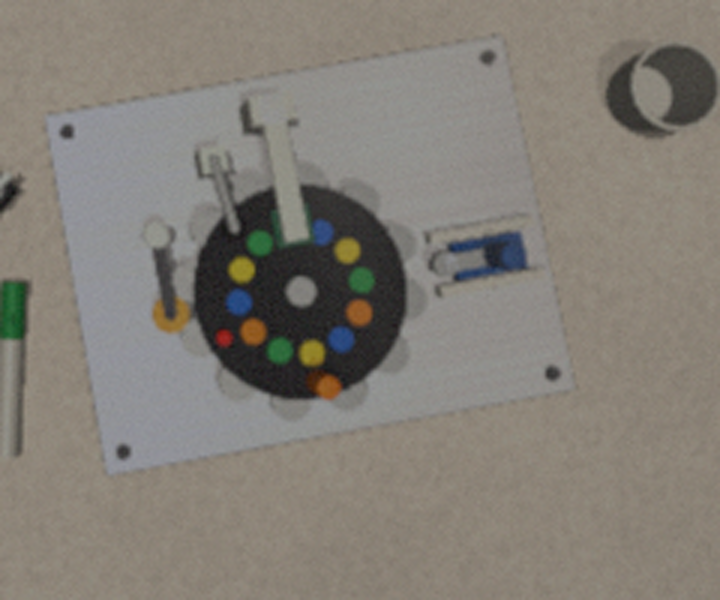

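View pics/side1c.png

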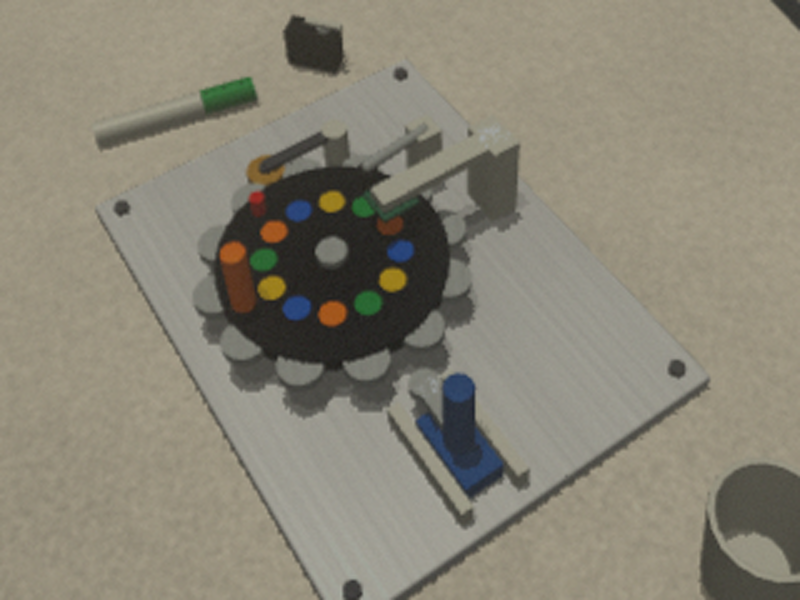

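The top crop shows the hub at full-picture pixel (380.7,297), the handle's top at (389.7,328.7), the red peg at (354.7,312.7) and the lock knob at (450,284). The side crop shows the same layout: the plate's corners are visible, and the stop rod reaches in beside the camera arm.

```bash
cat >> h.py <<'E'
def fit():
    from scipy.optimize import least_squares
    t=lambda u,v:(280+u/3,200+v/3)
    s=lambda u,v:(150+u/2.5,220+v/2.5)
    obs=[("top",t(46,115),(.155,.155,.012)),("top",t(500,37),(.155,-.185,.012)),("top",t(575,388),(-.105,-.185,.012)),("top",t(107,474),(-.105,.155,.012)),("top",t(302,291),(0,0,.05)),
     ("side",s(97,210),(-.105,.155,.012)),("side",s(405,62),(.155,.155,.012)),("side",s(709,380),(.155,-.185,.012)),("side",s(332,250),(0,0,.05))]
    def w(q,p):
        c,s_=np.cos(q[2]),np.sin(q[2]);return np.array([q[0]+c*p[0]-s_*p[1],q[1]+s_*p[0]+c*p[1],p[2]])
    r=least_squares(lambda q:np.concatenate([proj(n,w(q,p))-px for n,px,p in obs]),[.52,-.09,.2])
    return r.x,r.fun.reshape(-1,2)
E
python3 - <<'E'
from h import *
q,res=fit();print(q,np.degrees(q[2]));print(res.round(1))
def pol(P): d=P[:2]-q[:2];return np.hypot(*d),np.degrees(np.arctan2(d[1],d[0])-q[2])%360
t=lambda u,v:(280+u/3,200+v/3)
s=lambda u,v:(150+u/2.5,220+v/2.5)
for n,px,z in(("top",t(330,386),.098),("top",t(224,338),.060),("side",s(232,253),.098),("side",s(258,198),.06),("top",t(517,250),.087),("side",s(459,386),.087),("top",t(234,230),.053)):
    P=ray(n,px,z);print(n,P.round(4),pol(P))
E
```

```text
[ 0.5167054  -0.08495138  0.20373316] 11.673049982348147
[[-0.3  0.2]
 [ 1.7 -0.7]
 [ 1.3  1.1]
 [ 0.2  1.3]
 [ 0.4  0.4]
 [-1.2 -2.3]
 [ 0.7 -2.1]
 [ 1.3 -1.2]
 [-0.1  0.7]]
top [ 0.4579 -0.0967  0.098 ] (np.float64(0.05994177566498327), np.float64(179.64459031996097))
top [ 0.4847 -0.0305  0.06  ] (np.float64(0.06322039242709361), np.float64(108.79045383503474))
side [ 0.4556 -0.0983  0.098 ] (np.float64(0.06254740930552528), np.float64(180.62906303392472))
side [ 0.4846 -0.0335  0.06  ] (np.float64(0.06063930692817694), np.float64(110.28719304428884))
top [ 0.5491 -0.2214  0.087 ] (np.float64(0.14029619669495755), np.float64(271.69083817536966))
side [ 0.5453 -0.2205  0.087 ] (np.float64(0.1385500667833729), np.float64(270.23633405060934))
top [ 0.5578 -0.0363  0.053 ] (np.float64(0.06364806256804775), np.float64(38.1125084653821))
```

```bash
cat >> h.py <<'E'
A=np.array([.5165,-.085]);PSI=np.radians(11.7)
def handle(deg,z=.066,r=.062): # world pose: tool y tangential (cw-facing side), deg = wheel angle
    a=PSI+np.radians(120+deg);return np.array([*(A+r*np.array([np.cos(a),np.sin(a)])),z,a-3*np.pi/2])
def yaw(o): return np.arctan2(*(R.from_rotvec(o['ee_rot']).as_matrix()[[1,0],1]))
def cur():
    o=observe();return np.array([*o['position'],yaw(o)])
def rows(start,targets): # start,targets: x,y,z,yaw of tool y axis ; prints tool-frame rows
    y=start[3];ex=np.array([-np.sin(y),np.cos(y)]);ey=np.array([np.cos(y),np.sin(y)])
    for t in targets:
        d=(t-start);w=-((d[3]+np.pi)%(2*np.pi)-np.pi)
        print([round(float(v),4) for v in(ex@d[:2],ey@d[:2],-d[2])],'wz',round(float(w),4))
E
python3 - <<'E'
from h import *
c=cur();print(c,R.from_rotvec(observe()['ee_rot']).as_matrix().round(3))
t=handle(60,z=.14);print(t)
rows(c,[c+(t-c)*.5,t,handle(60)])
print(camera_params("top")['cx'])
E
```

```text
[ 0.21005061 -0.58865876  0.22674171 -1.2280963 ] [[ 0.942  0.336 -0.   ]
 [ 0.336 -0.942 -0.   ]
 [-0.     0.    -1.   ]]
[ 0.45578819 -0.09757281  0.14       -1.3665928 ]
[0.1982, -0.19, 0.0434] wz 0.0692
[0.3965, -0.38, 0.0867] wz 0.1385
[0.3965, -0.38, 0.1607] wz 0.1385
324.1432797683868
```

Request:
jog_arm --motion '[[[0.025,-0.024,0,0,0,0.02,-1],[0.05,-0.048,0,0,0,0.03,-1],[0.075,-0.072,0,0,0,0.05,-1],[0.1,-0.096,0.01,0,0,0.06,-1],[0.125,-0.12,0.01,0,0,0.08,-1],[0.15,-0.144,0.02,0,0,0.09,-1],[0.175,-0.168,0.02,0,0,0.1,-1],[0.2,-0.192,0.03,0,0,0.11,-1],[0.225,-0.216,0.03,0,0,0.13,-1],[0.25,-0.24,0.04,0,0,0.1385,-1]]]'

```text
clock: 1.83
position: [0.366, -0.2775, 0.1878]
ee_rot: [3.124, 0.318, 0.003]
force: [1.1, -0.2, -0.5]
width: 1.0
gripper_force: 0.0
```

```bash
python3 - <<'E'
from h import *
c=cur();print(c,observe()['clock'],observe()['joints'].round(2));rows(c,[handle(60,.14),handle(60,.10)])
E
```

```text
[ 0.36603149 -0.27752531  0.18778862 -1.36780842] 1.8333 [ 0.63  0.21 -0.12  2.01  0.03  0.92 -0.87]
[0.1242, -0.1582, 0.0478] wz -0.0012
[0.1242, -0.1582, 0.0878] wz -0.0012
```

Request:
jog_arm --motion '[[[0.024,-0.03,0.01,0,0,0,-1],[0.048,-0.06,0.02,0,0,0,-1],[0.072,-0.09,0.03,0,0,0,-1],[0.096,-0.12,0.04,0,0,0,-1],[0.124,-0.158,0.047,0,0,0,-1],[0.124,-0.158,0.047,0,0,0,-1],[0.124,-0.158,0.047,0,0,0,-1]]]'

```text
clock: 2.42
position: [0.4553, -0.0954, 0.1395]
ee_rot: [-3.123, -0.33, -0.0]
force: [-0.0, -0.1, -0.2]
width: 1.002
gripper_force: 0.0
```

```bash
python3 - <<'E'
from h import *
im=get_image("side");cv2.imwrite("pics/side2.png",cv2.resize(im[180:420,120:440,::-1],None,fx=2.5,fy=2.5))
c=cur();print(c,observe()['force'],observe()['joints'].round(2));rows(c,[handle(60,.14),handle(60,.066)])
E
```

```text
[ 0.45453756 -0.09768889  0.1396285  -1.36347075] [-0.74989827 -0.20591322 -0.04191702] [ 0.28  0.29 -0.23  2.04  0.09  0.81 -1.36]
[0.0012, 0.0001, -0.0004] wz 0.0031
[0.0012, 0.0001, 0.0736] wz 0.0031
```

View pics/side2.png

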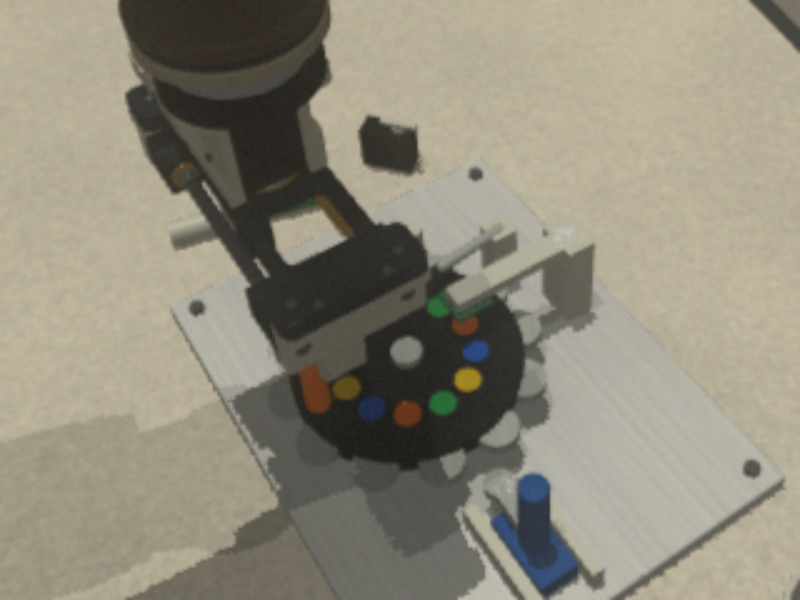

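The side picture shows the open gripper above the wheel. The handle shows at crop (312,388), below the near fingertip, and the scene is undisturbed. Next I check the projection.

```bash
python3 - <<'E'
from h import *
c=cur()
y=c[3];e=np.array([np.cos(y),np.sin(y),0])
for k in(-.055,0,.055): print(k,((proj("side",c[:3]+k*e)-[120,180])*2.5).round())
print(((proj("side",[*handle(60)[:2],.098])-[120,180])*2.5).round())
E
```

```text
-0.055 [252. 246.]
0 [294. 307.]
0.055 [342. 376.]
[307. 352.]
```

Request:
jog_arm --motion '[[[0.001,0,0.025,0,0,0.003,-1],[0.001,0,0.05,0,0,0.003,-1],[0.001,0,0.0735,0,0,0.003,-1],[0.001,0,0.0735,0,0,0.003,-1],[0.001,0,0.0735,0,0,0.003,0.3],[0.001,0,0.0735,0,0,0.003,0.5],[0.001,0,0.0735,0,0,0.003,0.7],[0.001,0,0.0735,0,0,0.003,1],[0.001,0,0.0735,0,0,0.003,1],[0.001,0,0.0735,0,0,0.003,1]]]' --force 15

```text
clock: 3.3
position: [0.4556, -0.0987, 0.0669]
ee_rot: [3.125, 0.315, 0.002]
force: [0.0, 0.2, -0.5]
width: 0.611
gripper_force: 0.0
```

Request:
jog_arm --motion '[[[0,0,0,0,0,0,1],[0,0,0,0,0,0,1],[0,0,0,0,0,0,1],[0,0,0,0,0,0,1]]]'

```text
clock: 3.63
position: [0.4552, -0.0985, 0.0662]
ee_rot: [3.126, 0.316, -0.0]
force: [-0.1, -0.5, -0.5]
width: 0.322
gripper_force: 0.0
```

```bash
python3 - <<'E'
from h import *
c=cur();o=observe();print(c,handle(60),o['force'],o['ft_torque'],o['joints'].round(2));rows(handle(60),[handle(60-d) for d in(6,12,18,24,30,36,42,48,54,60)])
E
```

```text
[ 0.45520697 -0.09849167  0.06621686 -1.36953561] [ 0.45578819 -0.09757281  0.066      -1.3665928 ] [-0.05769851 -0.54199426 -0.48052013] [ 2.68941957e-02 -3.31595176e-02  1.48538938e-05] [ 0.26  0.41 -0.2   2.12  0.14  0.63 -1.41]
[0.0003, -0.0065, -0.0] wz 0.1047
[0.0014, -0.0129, -0.0] wz 0.2094
[0.003, -0.0192, -0.0] wz 0.3142
[0.0054, -0.0252, -0.0] wz 0.4189
[0.0083, -0.031, -0.0] wz 0.5236
[0.0118, -0.0364, -0.0] wz 0.6283
[0.0159, -0.0415, -0.0] wz 0.733
[0.0205, -0.0461, -0.0] wz 0.8378
[0.0256, -0.0502, -0.0] wz 0.9425
[0.031, -0.0537, -0.0] wz 1.0472
```

Request:
jog_arm --motion '[[[0,0,0,0,0,0,1],[0,0,0,0,0,0,1],[0,0,0,0,0,0,1],[0,0,0,0,0,0,1],[0,0,0,0,0,0,1],[0,0,0,0,0,0,1]]]'

```text
clock: 4.13
position: [0.4547, -0.0974, 0.0661]
ee_rot: [-3.124, -0.317, 0.001]
force: [-2.5, 4.2, 1.4]
width: 0.171
gripper_force: 15.0
```

Request:
jog_arm --motion '[[[0.0001,-0.0033,0,0,0,0.052,1],[0.0003,-0.0065,0,0,0,0.105,1],[0.0008,-0.0097,0,0,0,0.157,1],[0.0014,-0.0129,0,0,0,0.209,1],[0.0022,-0.016,0,0,0,0.262,1],[0.003,-0.0192,0,0,0,0.314,1],[0.0042,-0.0222,0,0,0,0.367,1],[0.0054,-0.0252,0,0,0,0.419,1],[0.0083,-0.031,0,0,0,0.524,1],[0.0083,-0.031,0,0,0,0.524,1]]]'

```text
clock: 4.97
position: [0.4558, -0.0645, 0.0661]
ee_rot: [-3.099, 0.512, 0.005]
force: [-5.1, 6.3, 6.7]
width: 0.175
gripper_force: 15.0
```

```bash
cat >> h.py <<'E'
def st():
    o=observe();c=cur();d=c[:2]-A;a=np.arctan2(d[1],d[0])-PSI
    rad=d/np.hypot(*d);tan=np.array([-rad[1],rad[0]])
    print('t',round(o['clock'],2),'wheel',round(np.degrees(a)%360-120,2),'r',round(np.hypot(*d)*1e3,1),'z',c[2].round(4),'toolerr deg',round(np.degrees((c[3]-(a+PSI-3*np.pi/2)+np.pi)%(2*np.pi)-np.pi),1),'Ft(ccw+)',round(tan@o['force'][:2],2),'Fr',round(rad@o['force'][:2],2),'Fz',o['force'][2].round(1),'T',o['ft_torque'].round(2),'w',o['width'].round(3),o['gripper_force'],'j7',o['joints'][6].round(2))
    return c
E
python3 - <<'E'
from h import *
st();rows(handle(30),[handle(30-d) for d in(3,6,9,12,15,18,21,24,27,30)])
E
```

```text
Traceback (most recent call last):
  File "h.py", line 34, in st
    print('t',round(o['clock'],2),'wheel',round(np.degrees(a)%360-120,2),'r',round(np.hypot(*d)*1e3,1),'z',c[2].round(4),'toolerr deg',round(np.degrees((c[3]-(a+PSI-3*np.pi/2)+np.pi)%(2*np.pi)-np.pi),1),'Ft(ccw+)',round(tan@o['force'][:2],2),'Fr',round(rad@o['force'][:2],2),'Fz',o['force'][2].round(1),'T',o['ft_torque'].round(2),'w',o['width'].round(3),o['gripper_force'],'j7',o['joints'][6].round(2))
                                                                                                                                                                                                                                                                                                                                               ^^^^^^^^^^^^^^^^
AttributeError: 'float' object has no attribute 'round'
```

```bash
sed -i "s/o\['width'\].round(3)/round(o['width'],3)/" h.py
python3 - <<'E'
from h import *
c=st();rows(c,[handle(30-d) for d in(0,3,6,9,12,15,18,21,24,27,30)])
E
```

```text
t 4.97 wheel 29.68 r 64.1 z 0.0661 toolerr deg -0.2 Ft(ccw+) -4.34 Fr 6.82 Fz 6.7 T [ 1.36  1.18 -0.09] w 0.175 15.001969635486603 j7 -1.92
[0.0021, 0.0003, 0.0001] wz -0.0083
[0.0021, -0.0029, 0.0001] wz 0.044
[0.0024, -0.0061, 0.0001] wz 0.0964
[0.0028, -0.0094, 0.0001] wz 0.1488
[0.0033, -0.0126, 0.0001] wz 0.2011
[0.0041, -0.0157, 0.0001] wz 0.2535
[0.005, -0.0188, 0.0001] wz 0.3058
[0.006, -0.0219, 0.0001] wz 0.3582
[0.0072, -0.0249, 0.0001] wz 0.4106
[0.0086, -0.0279, 0.0001] wz 0.4629
[0.0101, -0.0307, 0.0001] wz 0.5153
```

Request:
jog_arm --motion '[[[-0.0014,-0.0032,0,0,0,0.052,1],[-0.0012,-0.0065,0,0,0,0.105,1],[-0.0007,-0.0097,0,0,0,0.157,1],[-0.0001,-0.0129,0,0,0,0.209,1],[0.0006,-0.016,0,0,0,0.262,1],[0.0015,-0.0192,0,0,0,0.314,1],[0.0026,-0.0222,0,0,0,0.367,1],[0.0039,-0.0252,0,0,0,0.419,1],[0.0053,-0.0282,0,0,0,0.471,1],[0.0053,-0.0282,0,0,0,0.471,1]]]'

```text
clock: 5.8
position: [0.4703, -0.0395, 0.0661]
ee_rot: [-2.896, 1.217, 0.004]
force: [-3.2, 6.9, 3.5]
width: 0.171
gripper_force: 15.0
```

```bash
python3 - <<'E'
from h import *
c=st()
E
```

```text
t 5.8 wheel 3.71 r 64.9 z 0.0661 toolerr deg -1.0 Ft(ccw+) -2.66 Fr 7.12 Fz 3.5 T [ 1.41  0.58 -0.11] w 0.171 15.00239610671997 j7 -2.35
```

Request:
jog_arm --motion '[[[0,-0.001,0,0,0,0,0.4],[0,-0.004,0,0,0,0.05,0.4],[0,-0.004,0,0,0,0.05,0.4],[0,-0.004,0,0,0,0.05,0.4],[0,-0.004,0,0,0,0.05,0.4],[0,-0.004,0,0,0,0.05,0.4],[0,-0.004,0,0,0,0.05,0.4]]]'

```text
clock: 6.38
position: [0.4738, -0.0389, 0.0662]
ee_rot: [2.866, -1.286, -0.0]
force: [-0.1, 0.1, 0.7]
width: 0.302
gripper_force: 0.0
```

```bash
python3 - <<'E'
from h import *
c=st();rows(c,[handle(0)])
im=get_image("top");cv2.imwrite("pics/top3.png",cv2.resize(im[200:400,280:520,::-1],None,fx=3,fy=3))
im=get_image("side");cv2.imwrite("pics/side3.png",cv2.resize(im[180:420,120:440,::-1],None,fx=2.5,fy=2.5))
E
```

```text
t 6.38 wheel 1.08 r 62.8 z 0.0662 toolerr deg -1.1 Ft(ccw+) 0.06 Fr 0.15 Fz 0.7 T [ 0.11  0.04 -0.06] w 0.302 0.0 j7 -2.4
[0.0008, -0.0012, 0.0002] wz -0.0006
```

View pics/side3.png

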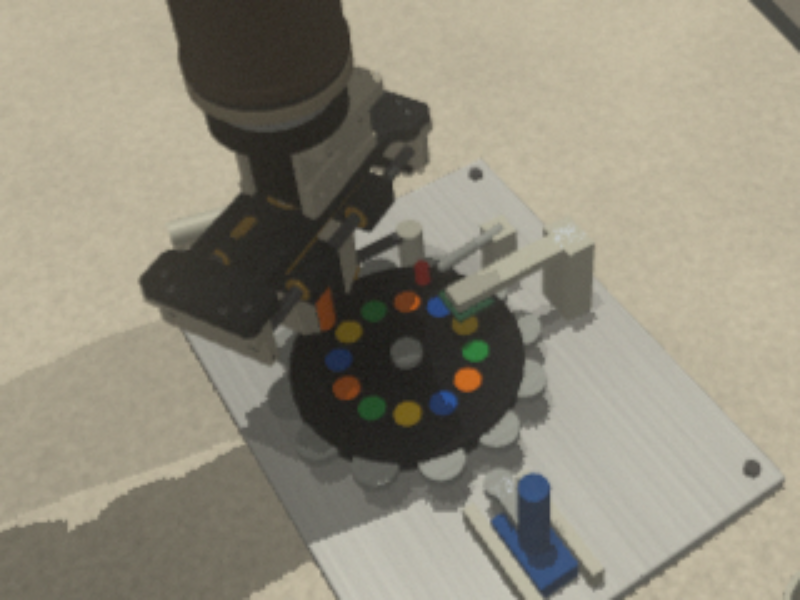

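The side picture shows the wheel in its home notch. The red peg at crop (422,272) is a little short of the rubber stop, and the orange handle is between the open fingers at (325,308). I regrip here.

Request:
jog_arm --motion '[[[0.0008,-0.001,0,0,0,0,1],[0.0008,-0.001,0,0,0,0,1],[0.0008,-0.001,0,0,0,0,1],[0.0008,-0.001,0,0,0,0,1],[0.0008,-0.001,0,0,0,0,1],[0.0008,-0.001,0,0,0,0,1]]]' --force 20

```text
clock: 6.98
position: [0.4762, -0.038, 0.0663]
ee_rot: [-2.866, 1.285, -0.002]
force: [4.7, 3.3, -3.7]
width: 0.169
gripper_force: 20.0
```

```bash
python3 - <<'E'
from h import *
c=st()
E
```

```text
t 6.98 wheel -1.13 r 61.9 z 0.0663 toolerr deg 1.1 Ft(ccw+) -5.72 Fr -0.53 Fz -3.7 T [ 0.72 -0.87 -0.07] w 0.169 19.99992549419403 j7 -2.4
```

Request:
jog_arm --motion '[[[0,-0.0005,0,0,0,0.008,1],[0,-0.001,0,0,0,0.016,1],[0,-0.001,0,0,0,0.016,1],[0,-0.001,0,0,0,0.016,1]]]'

```text
clock: 7.32
position: [0.4764, -0.0378, 0.0663]
ee_rot: [-2.856, 1.309, -0.001]
force: [4.1, 3.2, -2.0]
width: 0.169
gripper_force: 20.0
```

```bash
python3 - <<'E'
from h import *
c=st()
E
```

```text
t 7.32 wheel -1.39 r 61.9 z 0.0663 toolerr deg 0.4 Ft(ccw+) -5.18 Fr -0.26 Fz -2.0 T [ 0.66 -0.76  0.04] w 0.169 19.9997216463089 j7 -2.41
```

Request:
jog_arm --motion '[[[0,-0.0005,0,0,0,0.008,1],[0,-0.001,0,0,0,0.016,1],[0,-0.001,0,0,0,0.016,1],[0,-0.001,0,0,0,0.016,1]]]'

```text
clock: 7.65
position: [0.4765, -0.0376, 0.0663]
ee_rot: [2.845, -1.332, -0.0]
force: [1.3, 0.8, 0.9]
width: 0.168
gripper_force: 20.0
```

```bash
python3 - <<'E'
from h import *
c=st()
E
```

```text
t 7.65 wheel -1.53 r 62.0 z 0.0663 toolerr deg -0.4 Ft(ccw+) -1.48 Fr -0.21 Fz 0.9 T [-0.02 -0.24  0.16] w 0.168 19.999884366989136 j7 -2.42
```

Request:
jog_arm --motion '[[[0,-0.001,0,0,0,0.016,1],[0,-0.002,0,0,0,0.016,1],[0,-0.002,0,0,0,0.016,1],[0,-0.002,0,0,0,0.016,1]]]'

```text
clock: 7.98
position: [0.4775, -0.0367, 0.0662]
ee_rot: [2.832, -1.356, -0.001]
force: [-1.0, -2.8, 5.2]
width: 0.169
gripper_force: 20.0
```

```bash
python3 -c "from h import *;st()"
```

```text
t 7.98 wheel -2.78 r 62.0 z 0.0662 toolerr deg -0.1 Ft(ccw+) 2.54 Fr -1.54 Fz 5.2 T [-0.53  0.42  0.07] w 0.169 20.00250667333603 j7 -2.44
```

Request:
jog_arm --motion '[[[0,-0.0005,0,0,0,0.01,1],[0,-0.001,0,0,0,0.016,1],[0,-0.001,0,0,0,0.016,1],[0,-0.001,0,0,0,0.016,1]]]'

```text
clock: 8.32
position: [0.4782, -0.0362, 0.0662]
ee_rot: [2.821, -1.379, -0.002]
force: [-1.4, -3.2, 5.5]
width: 0.17
gripper_force: 20.0
```

```bash
python3 -c "from h import *;st()"
```

```text
t 8.32 wheel -3.6 r 62.1 z 0.0662 toolerr deg -0.2 Ft(ccw+) 3.11 Fr -1.64 Fz 5.5 T [-0.46  0.44  0.09] w 0.17 20.00292330980301 j7 -2.46
```

Request:
jog_arm --motion '[[[0,-0.0005,0,0,0,0.01,1],[0,-0.001,0,0,0,0.016,1],[0,-0.001,0,0,0,0.016,1]]]'

```text
clock: 8.57
position: [0.4787, -0.0357, 0.0662]
ee_rot: [2.809, -1.402, -0.002]
force: [-3.3, -2.7, 5.4]
width: 0.168
gripper_force: 20.0
```

```bash
python3 -c "from h import *;st()"
```

```text
t 8.57 wheel -4.23 r 62.1 z 0.0662 toolerr deg -0.5 Ft(ccw+) 4.2 Fr -0.12 Fz 5.4 T [-0.65  0.6   0.18] w 0.168 20.00469446182251 j7 -2.47
```

Request:
jog_arm --motion '[[[0,-0.0005,0,0,0,0.01,1],[0,-0.001,0,0,0,0.016,1],[0,-0.001,0,0,0,0.016,1]]]'

```text
clock: 8.82
position: [0.4792, -0.0354, 0.0662]
ee_rot: [2.798, -1.424, -0.003]
force: [-4.7, -4.7, 8.9]
width: 0.169
gripper_force: 20.0
```

```bash
python3 -c "from h import *;st()"
```

```text
t 8.82 wheel -4.74 r 62.1 z 0.0662 toolerr deg -0.9 Ft(ccw+) 6.6 Fr -0.96 Fz 8.9 T [-0.9   0.89  0.14] w 0.169 20.00678390264511 j7 -2.48
```

Request:
jog_arm --motion '[[[0,-0.0005,0,0,0,0.006,1],[0,-0.001,0,0,0,0.01,1],[0,-0.001,0,0,0,0.01,1],[0,-0.001,0,0,0,0.01,1]]]'

```text
clock: 9.15
position: [0.4795, -0.0351, 0.0662]
ee_rot: [2.79, -1.438, -0.004]
force: [-6.2, -6.2, 9.2]
width: 0.165
gripper_force: 20.0
```

```bash
python3 -c "from h import *;st()"
```

```text
t 9.15 wheel -5.13 r 62.1 z 0.0662 toolerr deg -1.1 Ft(ccw+) 8.65 Fr -1.27 Fz 9.2 T [-1.09  1.19  0.16] w 0.165 20.00905930995941 j7 -2.49
```

Request:
jog_arm --motion '[[[0,-0.0003,0,0,0,0,1],[0,-0.0005,0,0,0,0,1],[0,-0.0005,0,0,0,0,1],[0,-0.0005,0,0,0,0,1]]]'

```text
clock: 9.48
position: [0.4796, -0.0351, 0.0661]
ee_rot: [2.789, -1.438, -0.004]
force: [-6.3, -5.8, 11.6]
width: 0.169
gripper_force: 20.0
```

```bash
python3 -c "
from h import *
st()
im=get_image('side');cv2.imwrite('pics/side4.png',cv2.resize(im[240:320,240:340,::-1],None,fx=6,fy=6,interpolation=cv2.INTER_CUBIC))"
```

```text
t 9.48 wheel -5.2 r 62.1 z 0.0661 toolerr deg -1.1 Ft(ccw+) 8.51 Fr -0.92 Fz 11.6 T [-1.19  1.42  0.16] w 0.169 20.01212328672409 j7 -2.49
```

View pics/side4.png

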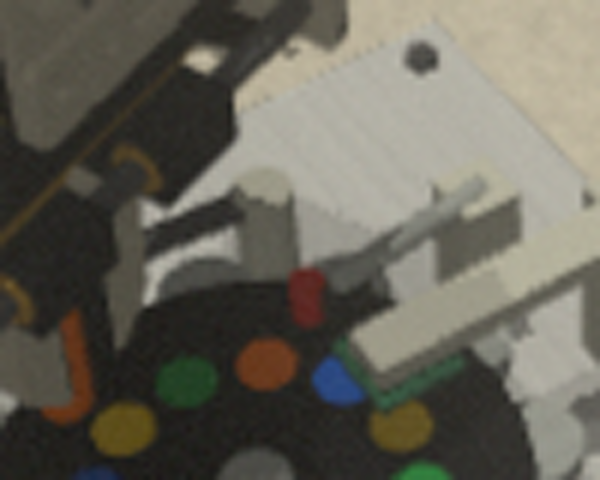

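The close-up shows the red peg at (308,297) against the black rubber end at (345,272), which agrees with the force rise of about 5 N over the notch's plateau. I now let go, so the wheel falls home.

Request:
jog_arm --motion '[[[0,0,0,0,0,0,0.4],[0,0.001,0,0,0,0,0.4],[0,0.003,0,0,0,-0.03,0.4],[0,0.005,0,0,0,-0.06,0.4],[0,0.005,0,0,0,-0.06,0.4],[0,0.005,0,0,0,-0.06,0.4],[0,0.005,0,0,0,-0.06,0.4],[0,0.005,0,0,0,-0.06,0.4]]]'

```text
clock: 10.2
position: [0.4779, -0.036, 0.0662]
ee_rot: [2.835, -1.353, -0.0]
force: [0.7, -0.7, -0.6]
width: 0.3
gripper_force: 0.0
```

```bash
python3 -c "
from h import *
c=st();rows(c,[handle(-1.6)])"
```

```text
t 10.2 wheel -3.46 r 62.4 z 0.0662 toolerr deg 0.7 Ft(ccw+) -0.1 Fr -1.02 Fz -0.6 T [0.13 0.03 0.01] w 0.3 0.0 j7 -2.44
[0.0004, 0.002, 0.0002] wz -0.0195
```

Request:
jog_arm --motion '[[[0.0004,0.002,0,0,0,-0.02,0.4],[0.0004,0.002,0,0,0,-0.02,0.4],[0.0004,0.002,0,0,0,-0.02,1],[0.0004,0.002,0,0,0,-0.02,1],[0.0004,0.002,0,0,0,-0.02,1],[0.0004,0.002,0,0,0,-0.02,1],[0.0004,0.002,0,0,0,-0.02,1],[0.0004,0.002,0,0,0,-0.02,1]]]'

```text
clock: 10.87
position: [0.4766, -0.0377, 0.0662]
ee_rot: [-2.849, 1.324, -0.0]
force: [-0.5, 0.1, -0.2]
width: 0.167
gripper_force: 20.0
```

```bash
python3 -c "from h import *;st()"
```

```text
t 10.87 wheel -1.53 r 61.9 z 0.0662 toolerr deg -0.0 Ft(ccw+) 0.33 Fr 0.39 Fz -0.2 T [ 0.08 -0.01 -0.05] w 0.167 19.99999165534973 j7 -2.42
```

Request:
jog_arm --motion '[[[0.0002,0.0043,0,0,0,-0.07,1],[0.0006,0.0086,0,0,0,-0.14,1],[0.0014,0.0129,0,0,0,-0.21,1],[0.0024,0.0171,0,0,0,-0.28,1],[0.0038,0.0213,0,0,0,-0.35,1],[0.0054,0.0253,0,0,0,-0.42,1],[0.007,0.0285,0,0,0,-0.477,1],[0.0083,0.031,0,0,0,-0.524,1],[0.0083,0.031,0,0,0,-0.524,1],[0.0083,0.031,0,0,0,-0.524,1]]]'

```text
clock: 11.7
position: [0.4596, -0.0636, 0.0663]
ee_rot: [-3.094, 0.54, -0.004]
force: [4.0, 2.3, -6.5]
width: 0.17
gripper_force: 20.0
```

```bash
python3 -c "from h import *;st()"
```

```text
t 11.7 wheel 27.68 r 60.8 z 0.0663 toolerr deg 0.8 Ft(ccw+) -3.58 Fr -2.94 Fz -6.5 T [ 0.46 -1.   -0.03] w 0.17 19.99815344810486 j7 -1.94
```

Request:
jog_arm --motion '[[[0,0,0,0,0,0,0.4],[0,0,0,0,0,0,0.4],[-0.001,0,0,0,0,0,0.4],[-0.001,0,0,0,0,0,0.4],[-0.001,0,0,0,0,0,0.4],[-0.001,0,0,0,0,0,0.4],[-0.001,0,0,0,0,0,0.4],[-0.001,0,0,0,0,0,0.4],[-0.001,0,0,0,0,0,0.4],[-0.001,0,0,0,0,0,0.4]]]'

```text
clock: 12.53
position: [0.4572, -0.0637, 0.0662]
ee_rot: [3.095, -0.54, -0.0]
force: [0.6, -0.4, 1.1]
width: 0.299
gripper_force: 0.0
```

```bash
python3 -c "
from h import *
c=st();rows(c,[handle(28.5),handle(29)])
im=get_image('top');cv2.imwrite('pics/top5.png',cv2.resize(im[200:400,280:520,::-1],None,fx=3,fy=3))"
```

```text
t 12.53 wheel 28.56 r 63.0 z 0.0662 toolerr deg -0.1 Ft(ccw+) 0.17 Fr -0.65 Fz 1.1 T [ 0.06 -0.03 -0.03] w 0.299 0.0 j7 -1.94
[0.001, -0.0001, 0.0002] wz -0.0002
[0.001, 0.0005, 0.0002] wz -0.0089
```

View pics/top5.png

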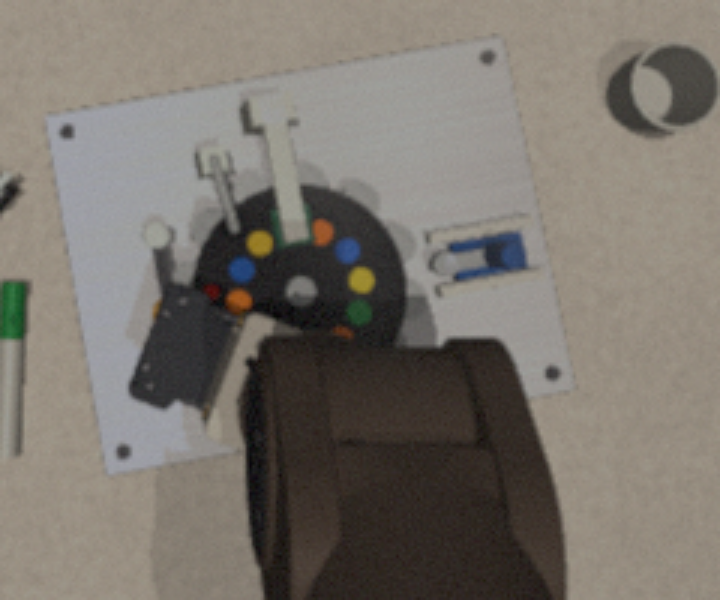

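The top picture shows the peg at crop (212,291), about one notch on from its home spot by the rubber. The filters sit in their rest positions, so the wheel is in the first notch. Next is the second click.

Request:
jog_arm --motion '[[[0.0005,0.0002,0,0,0,0,1],[0.0005,0.0002,0,0,0,0,1],[0.0005,0.0002,0,0,0,0,1],[0.0005,0.0002,0,0,0,0,1],[0.0005,0.0002,0,0,0,0,1],[0.0005,0.0002,0,0,0,0,1]]]'

```text
clock: 13.08
position: [0.458, -0.0633, 0.0663]
ee_rot: [-3.094, 0.539, -0.001]
force: [1.5, 4.6, -0.7]
width: 0.166
gripper_force: 20.0
```

```bash
python3 -c "from h import *;st()"
```

```text
t 13.08 wheel 27.97 r 62.4 z 0.0663 toolerr deg 0.6 Ft(ccw+) -4.83 Fr 0.18 Fz -0.7 T [ 1.17 -0.4   0.01] w 0.166 19.99984234571457 j7 -1.94
```

Request:
jog_arm --motion '[[[0.0002,0.0043,0,0,0,-0.07,1],[0.0006,0.0086,0,0,0,-0.14,1],[0.0014,0.0129,0,0,0,-0.21,1],[0.0024,0.0171,0,0,0,-0.28,1],[0.0038,0.0213,0,0,0,-0.35,1],[0.0054,0.0253,0,0,0,-0.42,1],[0.007,0.0285,0,0,0,-0.477,1],[0.0083,0.031,0,0,0,-0.524,1],[0.0083,0.031,0,0,0,-0.524,1],[0.0083,0.031,0,0,0,-0.524,1]]]'

```text
clock: 13.92
position: [0.4564, -0.0956, 0.0663]
ee_rot: [-3.129, -0.28, -0.004]
force: [4.6, 4.2, -5.8]
width: 0.171
gripper_force: 20.0
```

```bash
python3 -c "from h import *;st()"
```

```text
t 13.92 wheel 58.31 r 61.0 z 0.0663 toolerr deg 0.2 Ft(ccw+) -3.37 Fr -5.3 Fz -5.8 T [ 0.97 -1.13 -0.12] w 0.171 19.99928444623947 j7 -1.43
```

Request:
jog_arm --motion '[[[0,0,0,0,0,0,0.4],[0,0,0,0,0,0,0.4],[0,0,0,0,0,0,0.4],[0,0,0,0,0,0,0.4],[0,0,0,0,0,0,0.4],[0,0,0,0,0,0,0.4],[0,0,0,0,0,0,0.4],[0,0,0,0,0,0,0.4],[0,0,0,0,0,0,0.4],[0,0,0,0,0,0,0.4]]]'

```text
clock: 14.75
position: [0.4549, -0.0961, 0.0662]
ee_rot: [3.129, 0.28, -0.0]
force: [-0.4, -1.3, -0.2]
width: 0.302
gripper_force: 0.0
```

```bash
python3 -c "
from h import *
c=st();rows(c,[handle(59.5)])"
```

```text
t 14.75 wheel 58.5 r 62.6 z 0.0662 toolerr deg 0.0 Ft(ccw+) 1.17 Fr 0.61 Fz -0.2 T [-0.06 -0.    0.01] w 0.302 0.0 j7 -1.43
[0.0006, 0.0011, 0.0002] wz -0.0173
```

Request:
jog_arm --motion '[[[0.0005,0.0005,0,0,0,-0.01,1],[0.0005,0.0005,0,0,0,-0.01,1],[0.0005,0.0005,0,0,0,-0.01,1],[0.0005,0.0005,0,0,0,-0.01,1],[0.0005,0.0005,0,0,0,-0.01,1],[0.0005,0.0005,0,0,0,-0.01,1]]]'

```text
clock: 15.25
position: [0.4554, -0.0956, 0.0662]
ee_rot: [-3.127, -0.296, 0.0]
force: [-2.1, 5.5, 1.2]
width: 0.168
gripper_force: 20.0
```

```bash
python3 -c "from h import *;st()"
```

```text
t 15.25 wheel 58.15 r 62.0 z 0.0662 toolerr deg 1.0 Ft(ccw+) -5.79 Fr 1.11 Fz 1.2 T [1.14 0.26 0.01] w 0.168 20.00008463859558 j7 -1.43
```

Request:
jog_arm --motion '[[[0.0002,0.0043,0,0,0,-0.07,1],[0.0006,0.0086,0,0,0,-0.14,1],[0.0014,0.0129,0,0,0,-0.21,1],[0.0024,0.0171,0,0,0,-0.28,1],[0.0038,0.0213,0,0,0,-0.35,1],[0.0054,0.0253,0,0,0,-0.42,1],[0.007,0.0285,0,0,0,-0.477,1],[0.0083,0.031,0,0,0,-0.524,1],[0.0083,0.031,0,0,0,-0.524,1],[0.0083,0.031,0,0,0,-0.524,1]]]'

```text
clock: 16.08
position: [0.4703, -0.1244, 0.0662]
ee_rot: [-2.943, -1.096, -0.003]
force: [2.7, 6.2, -1.0]
width: 0.166
gripper_force: 20.0
```

```bash
python3 -c "from h import *;st()"
```

```text
t 16.08 wheel 88.77 r 60.7 z 0.0662 toolerr deg 0.4 Ft(ccw+) -3.01 Fr -6.07 Fz -1.0 T [ 1.24 -0.37 -0.1 ] w 0.166 19.99981015920639 j7 -0.94
```

Request:
jog_arm --motion '[[[0,0,0,0,0,0,0.4],[0,0,0,0,0,0,0.4],[0,0,0,0,0,0,0.4],[0,0,0,0,0,0,0.4],[0,0,0,0,0,0,0.4],[0,0,0,0,0,0,-0.2],[0,0,0,0,0,0,-0.2],[0,0,0,0,0,0,-0.2],[0,0,0,0,0,0,-0.2],[0,0,0,0,0,0,-0.2]]]'

```text
clock: 16.92
position: [0.4695, -0.1254, 0.0662]
ee_rot: [2.944, 1.095, 0.0]
force: [0.4, -0.1, -0.4]
width: 0.583
gripper_force: 0.0
```

```bash
python3 -c "
from h import *
c=st()
def K_(z,dx): # knob pose: stand y=-0.14, closing axis along stand x
    u=np.array([np.cos(PSI),np.sin(PSI)]);v=np.array([-u[1],u[0]])
    return np.array([*(A-.14*v+dx*v),z,PSI])
up=c+[0,0,.074,0]
rows(c,[up,K_(.14,0)]);print(K_(.14,0),observe()['joints'])"
```

```text
t 16.92 wheel 88.96 r 62.0 z 0.0662 toolerr deg 0.2 Ft(ccw+) 0.3 Fr -0.2 Fz -0.4 T [-0.07 -0.03 -0.02] w 0.583 0.0 j7 -0.94
[0.0, 0.0, -0.074] wz -0.0
[-0.0062, 0.1225, -0.0738] wz -1.0628
[ 0.54489022 -0.22209119  0.14        0.20420352] [ 0.40822202  0.44764808 -0.33401462  2.06079127  0.23119946  0.66794235
 -0.93626422]
```

```bash
python3 -c "
from h import *
c=cur()
t=np.array([.546,-.2215,.14,PSI-np.pi/2])
rows(c,[t])"
```

```text
[-0.0049, 0.1228, -0.0738] wz 0.508
```

Request:
jog_arm --motion '[[[0,0,-0.02,0,0,0,-0.2],[0,0,-0.045,0,0,0,-0.2],[0,0,-0.074,0,0,0,-0.2],[0,0,-0.074,0,0,0,-0.2]]]'

```text
clock: 17.25
position: [0.4723, -0.1255, 0.1447]
ee_rot: [2.941, 1.094, 0.009]
force: [1.2, 0.8, -0.0]
width: 0.601
gripper_force: 0.0
```

Request:
jog_arm --motion '[[[-0.001,0.02,0,0,0,0.08,-0.5],[-0.002,0.04,0,0,0,0.16,-0.5],[-0.003,0.06,0,0,0,0.25,-0.5],[-0.004,0.08,0,0,0,0.34,-0.5],[-0.005,0.1,0,0,0,0.42,-0.5],[-0.005,0.123,0,0,0,0.508,-0.5],[-0.005,0.123,0,0,0,0.508,-0.5],[-0.005,0.123,0,0,0,0.508,-0.5],[-0.005,0.123,0,0,0,0.508,-0.5]]]'

```text
clock: 18.0
position: [0.5455, -0.221, 0.1397]
ee_rot: [-3.124, -0.323, 0.002]
force: [0.0, 1.1, 0.6]
width: 0.755
gripper_force: 0.0
```

```bash
python3 -c "
from h import *
c=cur();print(c)
t=np.array([.546,-.2215,.058,PSI-np.pi/2])
rows(c,[t])
im=get_image('side');cv2.imwrite('pics/side6.png',cv2.resize(im[220:460,150:470,::-1],None,fx=2.5,fy=2.5))"
```

```text
[ 0.54552606 -0.22099666  0.13971037 -1.36487051]
[0.0004, 0.0006, 0.0817] wz 0.0017
```

View pics/side6.png

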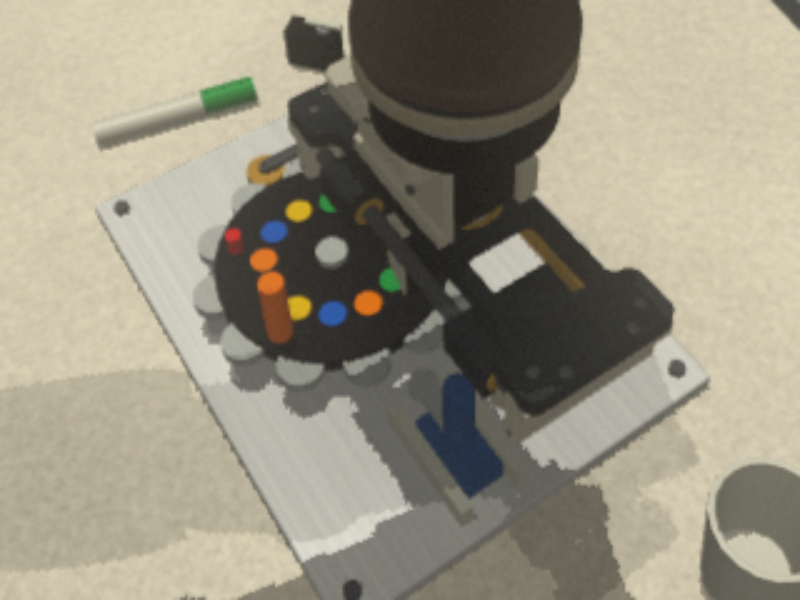

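The side picture shows the handle at crop (275,300) and the peg at (234,240), one notch past the starting position, so the wheel rests in the third notch. The blue knob at (459,386) is below the open gripper, and the marker, servo and cup haven't moved.

Request:
jog_arm --motion '[[[0,0.0005,0.02,0,0,0,-0.5],[0,0.0005,0.04,0,0,0,-0.5],[0,0.0005,0.06,0,0,0,-0.5],[0,0.0005,0.0815,0,0,0,-0.5],[0,0.0005,0.0815,0,0,0,-0.5],[0,0.0005,0.0815,0,0,0,-0.2],[0,0.0005,0.0815,0,0,0,0.2],[0,0.0005,0.0815,0,0,0,0.5],[0,0.0005,0.0815,0,0,0,1],[0,0.0005,0.0815,0,0,0,1]]]' --force 15

```text
clock: 18.88
position: [0.5468, -0.2224, 0.0598]
ee_rot: [3.124, 0.32, 0.002]
force: [0.2, -0.2, -0.1]
width: 0.438
gripper_force: 0.0
```

Request:
jog_arm --motion '[[[0,0,0,0,0,0,1],[0,0,0,0,0,0,1],[0,0,0,0,0,0,1],[0,0,0,0,0,0,1],[0,0,0,0,0,0,1],[0,0,0,0,0,0,1]]]'

```text
clock: 19.38
position: [0.5461, -0.2209, 0.0588]
ee_rot: [-3.124, -0.322, 0.001]
force: [-1.5, 4.3, 5.1]
width: 0.189
gripper_force: 15.0
```

Request:
jog_arm --motion '[[[0,-0.003,0,0,0,0,1],[0,-0.006,0,0,0,0,1],[0,-0.009,0,0,0,0,1],[0,-0.012,0,0,0,0,1],[0,-0.015,0,0,0,0,1],[0,-0.015,0,0,0,0,1],[0,-0.015,0,0,0,0,1]]]'

```text
clock: 19.97
position: [0.5431, -0.2068, 0.0589]
ee_rot: [-3.125, -0.321, 0.0]
force: [-1.2, 0.9, 5.7]
width: 0.193
gripper_force: 15.0
```

Request:
jog_arm --motion '[[[0,-0.002,0,0,0,0,1],[0,-0.004,0,0,0,0,1],[0,-0.006,0,0,0,0,1],[0,-0.007,0,0,0,0,1],[0,-0.007,0,0,0,0,1],[0,-0.007,0,0,0,0,1]]]'

```text
clock: 20.47
position: [0.542, -0.2011, 0.0589]
ee_rot: [3.125, 0.32, 0.001]
force: [1.1, -3.8, 4.5]
width: 0.19
gripper_force: 15.0
```

```bash
python3 -c "
from h import *
c=cur();o=observe();print(c,o['force'],o['width'],o['gripper_force'])
v=np.array([-np.sin(PSI),np.cos(PSI)]);print((c[:2]-A)@v, o['force'][:2]@v)"
```

```text
[ 0.54196846 -0.20113568  0.05889918 -1.36686606] [ 1.0855287  -3.76014216  4.51633446] 0.1900358681172943 15.00183954834938
-0.11888738807934342 -3.9021484035767813
```

Request:
jog_arm --motion '[[[0,-0.001,0,0,0,0,1],[0,-0.002,0,0,0,0,1],[0,-0.002,0,0,0,0,1],[0,-0.002,0,0,0,0,1]]]'

```text
clock: 20.8
position: [0.5419, -0.2011, 0.059]
ee_rot: [3.123, 0.317, 0.002]
force: [2.8, -10.0, 2.5]
width: 0.189
gripper_force: 15.0
```

Request:
jog_arm --motion '[[[0,0,0,0,0,0,0.4],[0,0.002,0,0,0,0,0.3],[0,0.002,0,0,0,0,0.2],[0,0.002,0,0,0,0,0.2],[0,0.002,0,0,0,0,0.2],[0,0.002,-0.03,0,0,0,0.2],[0,0.002,-0.06,0,0,0,0.2],[0,0.002,-0.1,0,0,0,0.2],[0,0.002,-0.13,0,0,0,0.2],[0,0.002,-0.13,0,0,0,0.2]]]'

```text
clock: 21.63
position: [0.545, -0.201, 0.1952]
ee_rot: [3.122, 0.32, 0.014]
force: [1.5, -0.5, 0.9]
width: 0.399
gripper_force: 0.0
```

Request:
jog_arm --motion '[[[0.02,0.03,-0.01,0,0,0,0.2],[0.0,0.06,-0.02,0,0,0,0.2],[0,0.09,-0.03,0,0,0,0.2],[-0.02,0.12,-0.03,0,0,0,0.2],[-0.06,0.14,-0.03,0,0,0,0.2],[-0.09,0.16,-0.03,0,0,0,0.2],[-0.12,0.18,-0.03,0,0,0,0.2],[-0.12,0.18,-0.03,0,0,0,0.2],[-0.12,0.18,-0.03,0,0,0,0.2]]]'

```text
clock: 22.38
position: [0.4583, -0.4033, 0.2183]
ee_rot: [3.126, 0.313, -0.002]
force: [-0.0, 1.0, -0.1]
width: 0.402
gripper_force: 0.0
```

```bash
python3 -c "
from h import *
for n in('top','side'):
    im=get_image(n)
    a=im[200:400,280:520] if n=='top' else im[220:460,150:470]
    cv2.imwrite(f'pics/{n}7.png',cv2.resize(a[:,:,::-1],None,fx=3 if n=='top' else 2.5,fy=3 if n=='top' else 2.5,interpolation=cv2.INTER_CUBIC))
print(cur(),observe()['force'])"
```

```text
[ 0.46125355 -0.40032016  0.21844816 -1.36587865] [ 0.10601643  1.24432339 -0.16115905]
```

View pics/top7.png

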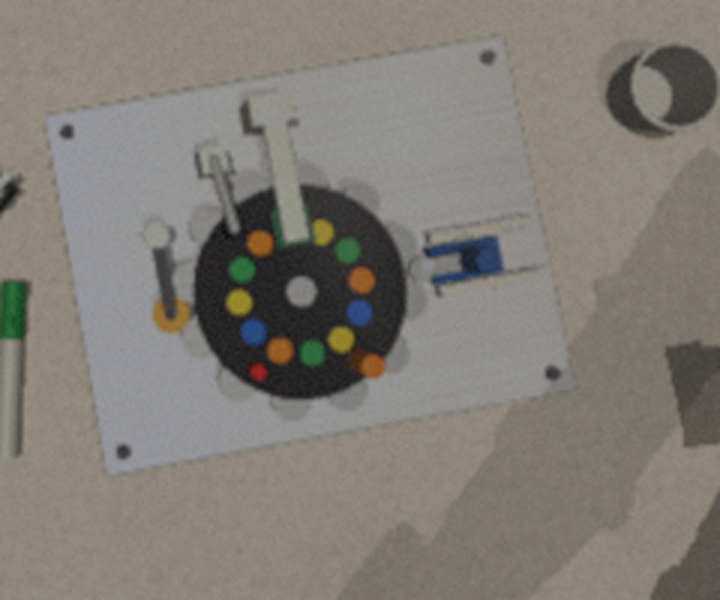

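The top picture shows the lock pushed in, with the knob at crop (487,255) and its tongue between two lobes. The handle is at (373,366) and the peg at (259,372), which is the third notch, and the bystanders are unmoved. The lock met its hard stop at 10 N with no further travel, so I hand the job in.

```bash
python3 -c "
from cell import *
print(sign_off())"
```

```text
the job is handed in; nothing more can be done
None
```

The job is handed in, with no verdict shown: the peg pressed the stop at an estimated 5 N, the wheel went home and then three clicks anticlockwise to the third notch, the lock was pushed to its hard stop and released, and the marker, servo and cup were untouched.

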